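# Pin the tube drum onto the sample rotator's spindle

### The arm

A 6-joint arm with a two-finger parallel gripper is mounted at the origin on the work surface. World frame = base frame: x ahead of the robot, y to its left, z up, the work surface at z = 0. Lengths are in m, angles in rad, forces in N, time in s.
With the tool pointing down it reaches from about 0.35 to 0.8 m from the base axis. Payload 7.3 kg.
Tool frame: the origin (TCP) lies between the finger pads, 19 mm behind the fingertips; this is the grasp point; z points along the fingers, y is the line along which they close (so a half turn about z gives the same grasp; the last joint's range is limited). The gripper opens to 85 mm and grips with 20 to 120 N. Pads are 22 mm wide; open, the fingers measure 114 mm over their backs; the gripper's body (76 mm by 85 mm) begins 54 mm behind the grasp point. The pads swing forward as they close: fully open they stand 13 mm farther back than shut.
Start: joints at [0.964, 0.342, 1.524, -0, 1.275, -0.146], TCP at [0.233, 0.47, 0.25] pointing down, gripper open.
Joint ranges: [-2.53, 2.53], [-0.77, 2.02], [0.04, 2.7], [-1, 4.14], [0.28, 2.66], [-3.11, 3.11]. Speed limits (rad/s): [2.57, 2.57, 3.14, 3.14, 3.14, 3.14].

### API

Orientations are given as a unit quaternion [x, y, z, w].
In Python, from bench import read_state, read_camera, get_calibration, finish_job gives the robot as it stands. The module is installed in compiled form; this text tells all that it offers.
- The arm moves only by the shell command python3 -m crank 'ROWS' [OPENING] [FORCE]. ROWS is JSON, a list of rows, each an object with "dp": the shift along the tool's x, y, z in mm, a list of three; "twist": the turn about the tool's z in degrees. In form: [{"dp": [x, y, z], "twist": twist}, ...]. A call has 1 to 12 rows; each row is the pose to reach, as a shift and turn from the pose commanded when the call began, along the tool's axes at that moment; what a row does not reach only later rows make up. A row lasts 1/8 s, in which the tool goes at most 62.5 mm and 10.7 degrees, less where a joint would pass 70% of its speed; a pose out of reach is approached as far as the arm can. A call with a gripper value outside its range is refused whole. OPENING is the closure, from 0 (fully open) to 1 (shut), set as the call begins (- or left out, the last holds). The fingers move at their own pace and stop on an object; FORCE is the grip in N (left out, the last holds). Time passes only in rows, so rows that repeat a pose let the fingers close. It gives the time, the measured TCP pose, the force, the opening and the grip force at its end, in the units of the state.
- read_state(): the state, without advancing time (a new reading comes with each control period).
- read_camera(name): name is "scene" or "top"; returns the picture (400x640x3 uint8, red, green, blue); there is no depth.
- get_calibration(name): a dict with "K" (3x3 intrinsics, pixels), "rvec" (rotation vector, rad) and "tvec" (3), from world to camera coordinates, as OpenCV has them. Camera axes: x right, y down, z forward; pixel columns grow to the right and rows downward; lengths in m; the calibration is good to about 2 mm. A picture is of the moment at which its call begins. get_calibration takes no time and is no camera call.
- finish_job(): hands the job in; it is judged then, once.
The state is a dict: "clock": time; "joints": joint angles; "joint_velocities": joint speeds; "joint_efforts": joint torques, N m; "position": TCP position; "ee_rot": TCP orientation; "ft_force": force on the tool from outside, world axes, zero at the start; "torque": the same for the moment, N m; "gripper_width": opening from 0.0 (shut) to 1.0 (fully open); "grip_force": force on a finger pad.
Only numpy, scipy, OpenCV 4.12 (cv2) and the standard library are available. Lean on these libraries where they do the work, as an engineer would, in place of code of your own. Each camera call takes 0.05 s, during which the arm holds its last target. There are 200 camera calls.

### The job

Secure the tube drum of the sample rotator: lift the hitch pin with the wire loop out of its parking block, feel lightly along the top of the spindle's square end for the cross hole (the spindle has end play, so its place is not known exactly) and push the pin down, loop still open and pointing outward, until its collar rests on the spindle. Then swing the sprung loop down over the spindle's free end until it snaps shut underneath, and let go of everything. Never press the pin hard on the machine, and leave the T-handled pin and all the other bench things where they are.

Things in the scene. Friction and masses are not known exactly. Their poses are not given: they have to be found in the camera images.
- rotator: Sample rotator, fixed: base plate, white housing 110 x 120 mm, 150 mm high, tube drum of 88 mm diameter (top 129 mm above the bench), bare steel spindle with square end, 22 x 22 mm. Origin on the bench under the drum; +x level, along the spindle to its free end; z up. Spindle top face 96 mm above the bench, underside 74 mm, nothing below it. Tube caps reach x = 37 mm.
- hole_zone (a point): Fixed mark on the centre line of the spindle's top face, 96 mm up, axes as the rotator's. The spindle has end play: its vertical through hole (9.8 mm, chamfered 1 mm) has its centre at y = 0 and anywhere from 1 to 21 mm outward (+x) of this mark: feel for it. The spindle slides endwise against about 8 N and cannot turn. Its free end is always 16 mm outward of the hole.
- stand: Grey plastic parking block, 46 mm (x) by 125 mm (y), 50 mm high, fixed to the bench; origin at the centre of its underside, z up. Two upright blind holes of 10 mm, 46 mm deep, at x = 0, y = -35 and +35 mm; one holds the hitch pin, the other the T-handled pin, either way round.
- hitch_pin: Steel pin with wire loop, 100 g. Origin on its axis under the collar (this rests on the block's top, later on the spindle's top face); z up, +x to the side where the open loop points. Shank 8 mm thick, down to z = -40 mm, its last 1.2 mm a cone to 6 mm. Collar 16 mm wide, z 0 to 4; neck 12 mm; loop's hinge along y at z = 8, 36 mm wide; round grip knob 14 mm wide, z 16 to 44 mm, free all round.
- pin_knob (a point): On the hitch pin's axis at z = 35 mm of its frame, 9 mm below the knob's top: a TCP here, pointing down, keeps fingertips 19 mm past it clear of the loop when the fingers close along the pin's y.
- loop (a joint): Wire loop of the hitch pin (rad): 0 open, to the pin's +x and 12 degrees up; grows swinging down; 1.7 shut, hanging by the shank. A U of 4 mm wire, legs 32 mm apart, 44 mm long. An over-centre spring holds it open; past 0.85 it snaps shut itself. Pushing the bar down takes about 2 to 4 N. It clears the spindle only with the pin home and its +x along the spindle's +x within 8 degrees.
- loop_bar (a point): Middle of the loop's outer cross bar (20 mm of 4 mm wire along the pin's y), 44 mm from the hinge; its axes turn with the loop. Pressed straight down, it can bind against the finger by friction near 0.8 rad: follow its arc about the hinge, inward and under, to 1 rad or so.
- tee_pin: Similar steel pin, but with a T handle (40 mm bar, 20 to 32 mm above the block) and no loop, in the block's other hole; stays there. Origin under its collar.
- tube_rack: Yellow rack 75 x 170 mm with capped tubes, 104 mm high; origin at its underside's centre. Bystander.
- wash_bottle: White bottle with red cap, 48 mm diameter, 120 mm high; origin at its underside's centre. Bystander.
- tape_roll: Paper tape roll lying flat, 68 mm diameter, 20 mm high; origin at its underside's centre. Bystander.
- cassette: White test cassette 70 x 20 x 5 mm lying flat; origin at its underside's centre. Bystander.
- pipette: Blue and white pipette lying down, about 240 mm long, 20 mm high; origin under its middle. Bystander.
- beaker: Clear plastic beaker, 60 mm diameter, 75 mm high; origin at its underside's centre. Bystander.

How it is judged:
By the outcome, as a careful person would: the job done as asked, in the order asked, and still so for the second after the job is handed in, with the robot touching nothing.
It also fails if it takes over 69 s, if anything falls off the work surface, if the arm or the gripper's body presses on something with over 40 N, if the wrist force passes 120 N, or if a joint passes its speed limit or range.

## Working session

There is one attempt and no reset: what is moved stays moved. The work goes in short steps, Python scripts to look and compute and a shell command to move; the robot and the scene stay as the last step left them, time stands still between calls to the robot, and variables do not carry over. Pictures are saved under pics/ and viewed, at most 10 in all, crops included, and the job is handed in when it is done.

```bash
mkdir -p pics; cat > h.py <<'E'
import numpy as np, cv2
from bench import *
from scipy.spatial.transform import Rotation as R
def cal(n):
    c=get_calibration(n); K=np.array(c['K'],float); M=cv2.Rodrigues(np.array(c['rvec'],float))[0]; t=np.array(c['tvec'],float).ravel(); return K,M,t
def plane(n,u,v,z):
    K,M,t=cal(n); C=-M.T@t; d=M.T@np.linalg.inv(K)@[u,v,1]; return C+d*(z-C[2])/d[2]
def proj(n,p):
    K,M,t=cal(n); q=K@(M@np.array(p)+t); return q[:2]/q[2]
def tri(a,b):
    A=[];B=[]
    for n,(u,v) in (('scene',a),('top',b)):
        K,M,t=cal(n);C=-M.T@t;d=M.T@np.linalg.inv(K)@[u,v,1];d/=np.linalg.norm(d);P=np.eye(3)-np.outer(d,d);A.append(P);B.append(P@C)
    return np.linalg.solve(A[0]+A[1],B[0]+B[1])
def snap(n,f,box=None,s=1):
    im=read_camera(n)[:,:,::-1].copy(); cv2.imwrite(f'pics/{f}_full.png',im)
    if box: im=im[box[1]:box[3],box[0]:box[2]]
    cv2.imwrite(f'pics/{f}.png',cv2.resize(im,None,fx=s,fy=s,interpolation=cv2.INTER_CUBIC)); return im
E
python3 - <<'E'
from h import *
for n in('scene','top'):
    snap(n,n); K,M,t=cal(n); print(n,K[0,0],-M.T@t,M[2])
s=read_state();print(s)
E
```

```text
scene 371.5172905644563 [1.15413812 0.17548792 0.70245387] [-0.66203241 -0.31612869 -0.67954083]
top 477.4761835907869 [ 0.40595671 -0.09933315  0.97285926] [ 1.52175615e-01 -4.66176800e-04 -9.88353360e-01]
{'clock': 0.1, 'joints': array([ 9.64023925e-01,  3.42642976e-01,  1.52491664e+00,  1.87173228e-05,
        1.27538187e+00, -1.46041924e-01]), 'joint_velocities': array([ 8.94888670e-04, -1.96686219e-03, -4.46139497e-05,  1.95254755e-03,
       -7.56966160e-04, -5.93125091e-04]), 'joint_efforts': array([ 1.29359560e-03, -4.34449983e+01, -2.46489662e+01, -1.74424854e-04,
        4.77597874e-03, -6.05916580e-05]), 'position': array([0.23322478, 0.46999091, 0.24940235]), 'ee_rot': array([ 2.28335736e-01,  9.73582219e-01, -6.23913582e-04, -2.56228781e-04]), 'ft_force': array([ 0.15422144, -0.21622033, -0.02062089]), 'torque': array([0.00545625, 0.02147895, 0.02030032]), 'grip_force': 0.0, 'gripper_width': 0.9995713860883568}
```

View pics/scene.png

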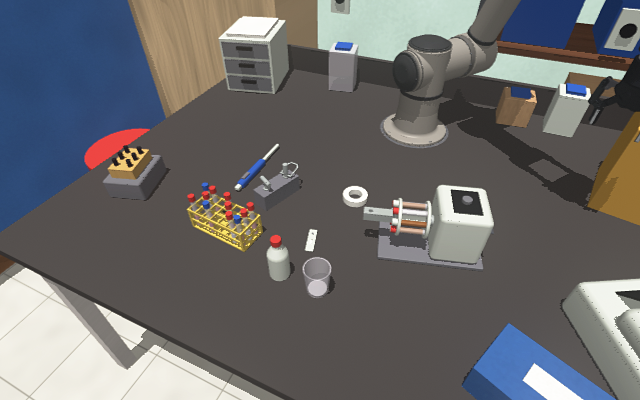

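View pics/top.png

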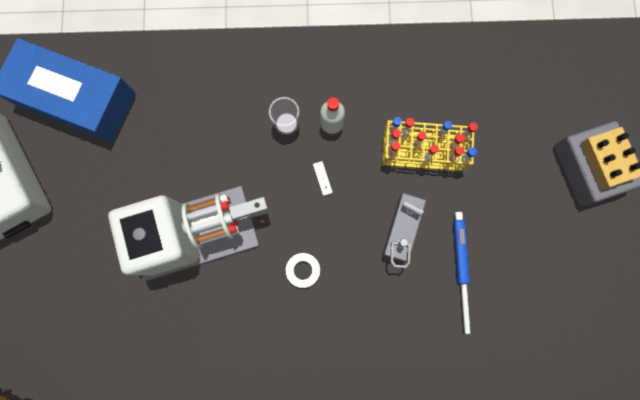

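The scene view shows the block near (277,187) and the spindle near (378,213). The top view shows the spindle at (250,210), with the hole as a dark spot near (257,206), and the block at (405,230), with the looped pin near (402,245). I'll zoom in on these.

```bash
python3 - <<'E'
import cv2,numpy as np
t=cv2.imread('pics/top.png');s=cv2.imread('pics/scene.png')
f=lambda i,x,y,w,h:cv2.resize(i[y:y+h,x:x+w],(400,300),interpolation=cv2.INTER_CUBIC)
# all 80x60 (x5), 
m=np.vstack([np.hstack([f(t,200,180,80,60),f(t,365,212,80,60)]),np.hstack([f(s,350,180,80,60),f(s,240,155,80,60)])])
cv2.imwrite('pics/m1.png',m)
E
```

```text
(no output)
```

View pics/m1.png

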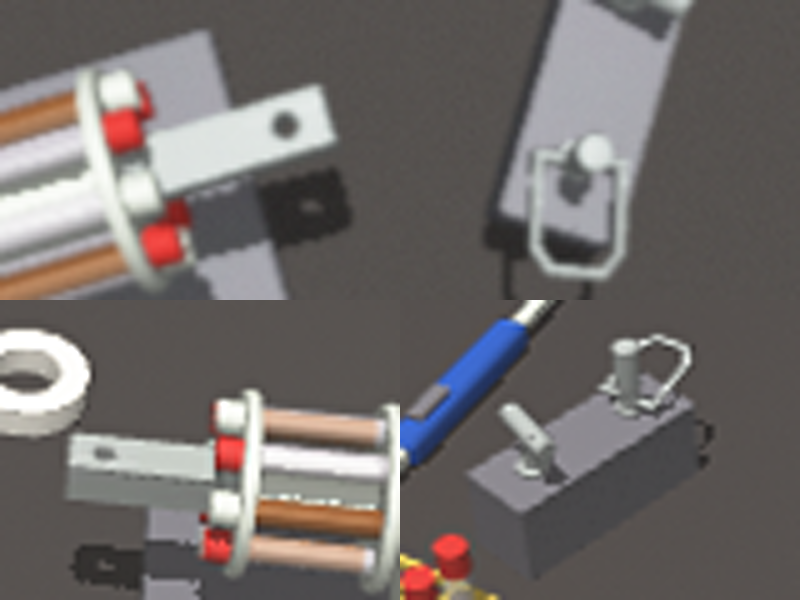

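```bash
python3 - <<'E'
from h import *
np.set_printoptions(precision=4,suppress=True)
c=lambda x,y,X,Y:((x%400+.5)/5-.5+X,(y%300+.5)/5-.5+Y)
T=(200,180);B=(365,212);S=(350,180);D=(240,155)
ht=c(286,125,*T);hs=c(104,454,*S)
print('hole',plane('top',*ht,.096),plane('scene',*hs,.096),tri(hs,ht))
e=[plane('top',*c(*p,*T),.096) for p in((322,86),(337,140))];print('end',e,np.linalg.norm(e[0]-e[1]))
es=[plane('scene',*c(*p,*S),.096) for p in((72,434),(67,463))];print('end scene',es)
# spindle edges top view: (155,142)->(322,86) ; (170,193)->(337,140)
for a,b in(((155,142),(322,86)),((170,193),(337,140))):
    d=plane('top',*c(*b,*T),.096)-plane('top',*c(*a,*T),.096);print('ang',np.degrees(np.arctan2(d[1],d[0])))
kt=c(597,150,*B);ks=c(627,346,*D)
print('knob',plane('top',*kt,.094),plane('scene',*ks,.094),tri(ks,kt))
b=[plane('top',*c(*p,*B),.067) for p in((550,271),(606,275))]; print('bar',b)
# leg direction: hinge corners z=.058 -> bar-end corners
h=[plane('top',*c(*p,*B),.058) for p in((537,160),(627,165))];print('hinge',h)
m=(b[0]+b[1])/2-plane('top',*kt,.094); print('loop dir',np.degrees(np.arctan2(m[1],m[0])),np.linalg.norm(m[:2]))
# block angle via edges at z=.05
p=plane('top',*c(498,210,*B),.05);q=plane('top',*c(560,0,*B),.05);d=q-p;print('block',p,np.degrees(np.arctan2(d[1],d[0])))
print(R.from_quat(read_state()['ee_rot']).as_matrix())
E
```

```text
hole [0.5446 0.0195 0.096 ] [0.5467 0.0218 0.096 ] [0.5447 0.0205 0.0937]
end [array([0.5589, 0.006 , 0.096 ]), array([0.5384, 0.0006, 0.096 ])] 0.021200035110571034
end scene [array([0.5401, 0.0037, 0.096 ]), array([0.5594, 0.0082, 0.096 ])]
ang -72.69724737291524
ang -73.70753897812433
knob [ 0.4685 -0.2506  0.094 ] [ 0.469  -0.2462  0.094 ] [ 0.4679 -0.249   0.0927]
bar [array([ 0.4255, -0.2351,  0.067 ]), array([ 0.4234, -0.2561,  0.067 ])]
hinge [array([ 0.4679, -0.2336,  0.058 ]), array([ 0.4651, -0.2679,  0.058 ])]
loop dir 173.5670526942367 0.04438183491787436
block [ 0.4497 -0.2188  0.05  ] -19.108934619653883
[[-0.8957  0.4446 -0.0008]
 [ 0.4446  0.8957 -0.0011]
 [ 0.0002 -0.0013 -1.    ]]
```

Knob at about (0.4685, -0.249) with the loop at yaw ~174.7°. Hole at about (0.545, 0.020), spindle yaw ~-73.4°. Heights, spindle width (21.2 mm) and loop reach (44 mm) all check out. I'll grasp with tool x opposite to the pin's x (yaw -5.3°), which keeps joint 6 in range.

```bash
cat >> h.py <<'E'
def to(*w):
    s=read_state();Q=R.from_quat(s['ee_rot']).as_matrix();yaw=np.degrees(np.arctan2(Q[1,0],Q[0,0]))
    print('clk',round(s['clock'],2),'pos',np.round(1e3*s['position'],1),'yaw',round(yaw,1),'q6',round(s['joints'][5],2),'F',np.round(s['ft_force'],1),'w',round(s['gripper_width'],3),'grip',round(s['grip_force'],1))
    for x,y,z,a in w: print('  dp',np.round(1e3*Q.T@(np.array([x,y,z])-s['position']),1),'twist',round(-((a-yaw+180)%360-180),1))
E
python3 -c "
from h import *
to((.45,.12,.25,74),(.4685,-.249,.20,-5.3),(.4685,-.249,.085,-5.3))"
```

```text
clk 0.1 pos [233.2 470.  249.4] yaw 153.6 q6 -0.15 F [ 0.2 -0.2 -0. ] w 1.0 grip 0.0
  dp [-349.8 -217.1   -0.4] twist 79.6
  dp [-530.4 -539.3   50. ] twist 158.9
  dp [-530.4 -539.2  165. ] twist 158.9
```

```bash
python3 -m crank '[{"dp":[-45,-27,0],"twist":10},{"dp":[-90,-54,0],"twist":20},{"dp":[-135,-82,0],"twist":30},{"dp":[-180,-110,0],"twist":40},{"dp":[-225,-138,0],"twist":50},{"dp":[-268,-165,0],"twist":60},{"dp":[-310,-192,0],"twist":70},{"dp":[-350,-217,0],"twist":80},{"dp":[-375,-262,5],"twist":90},{"dp":[-400,-307,10],"twist":100},{"dp":[-425,-352,15],"twist":110},{"dp":[-450,-397,20],"twist":120}]' 0.45 && python3 -c "
from h import *
to((.4685,-.249,.20,-5.3),(.4685,-.249,.085,-5.3))"
```

```text
clock: 1.6
position: [0.4597, -0.087, 0.2296]
ee_rot: [0.958, 0.286, -0.0, -0.0]
ft_force: [0.2, 0.2, -0.1]
gripper_width: 0.547
grip_force: 0.0
clk 1.6 pos [459.7 -87.  229.6] yaw 33.3 q6 0.64 F [ 0.2  0.2 -0.1] w 0.547 grip 0.0
  dp [-81.5 140.3  29.6] twist 38.6
  dp [-81.5 140.3 144.6] twist 38.6
```

```bash
python3 -m crank '[{"dp":[-21,35,8],"twist":10},{"dp":[-42,70,15],"twist":20},{"dp":[-62,106,22],"twist":30},{"dp":[-81.5,140.3,30],"twist":38.6},{"dp":[-81.5,140.3,45],"twist":38.6},{"dp":[-81.5,140.3,60],"twist":38.6},{"dp":[-81.5,140.3,60],"twist":38.6}]' && python3 - <<'E'
from h import *
import cv2
to((.4685,-.249,.085,-5.3))
a=snap('top','a',(350,190,450,265),4);b=snap('scene','b',(230,130,330,205),4)
cv2.imwrite('pics/m2.png',np.hstack([cv2.imread('pics/a.png'),cv2.imread('pics/b.png')]))
E
```

```text
clock: 2.48
position: [0.469, -0.2458, 0.1685]
ee_rot: [0.999, -0.043, -0.001, -0.001]
ft_force: [-0.3, -0.1, 0.2]
gripper_width: 0.552
grip_force: 0.0
clk 2.48 pos [ 469.  -245.8  168.5] yaw -4.9 q6 1.03 F [-0.3 -0.1  0.2] w 0.552 grip 0.0
  dp [ 0.   3.4 83.5] twist 0.4
```

View pics/m2.png

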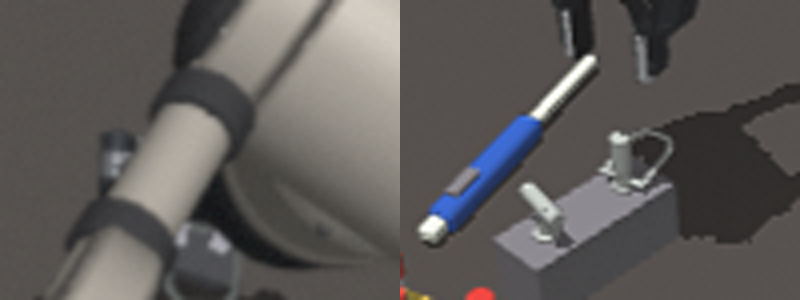

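The right half shows the open fingers straddling the knob line from above, with the knob at crop (620,140). The left half is blocked by the arm. Going down.

```bash
python3 -m crank '[{"dp":[0,0,25],"twist":0},{"dp":[0,0,50],"twist":0},{"dp":[0,0,75],"twist":0},{"dp":[0,0,84],"twist":0},{"dp":[0,0,84],"twist":0}]' && python3 -m crank '[{"dp":[0,0,0],"twist":0},{"dp":[0,0,0],"twist":0},{"dp":[0,0,0],"twist":0},{"dp":[0,0,0],"twist":0},{"dp":[0,0,0],"twist":0},{"dp":[0,0,0],"twist":0}]' 1 40; python3 -c "
from h import *
to((.4685,-.249,.085,-5.3))"
```

```text
clock: 3.2
position: [0.47, -0.2472, 0.0863]
ee_rot: [0.999, -0.043, 0.0, -0.0]
ft_force: [-0.3, -0.4, 0.5]
gripper_width: 0.545
grip_force: 0.0
clock: 3.95
position: [0.4703, -0.2477, 0.087]
ee_rot: [0.999, -0.044, 0.001, 0.0]
ft_force: [0.1, 1.3, 6.1]
gripper_width: 0.146
grip_force: 39.0
clk 3.95 pos [ 470.3 -247.7   87. ] yaw -5.0 q6 1.03 F [0.1 1.3 6.1] w 0.146 grip 39.0
  dp [-1.7  1.4  2. ] twist 0.3
```

```bash
python3 -m crank '[{"dp":[0,0,-10],"twist":0},{"dp":[0,0,-25],"twist":0},{"dp":[0,0,-45],"twist":0},{"dp":[0,0,-70],"twist":0},{"dp":[0,0,-95],"twist":0},{"dp":[0,0,-115],"twist":0},{"dp":[0,0,-120],"twist":0}]' && python3 - <<'E'
from h import *
to((.50,-.16,.205,35),(.525,-.07,.205,72),(.545,.02,.205,106.6))
E
```

```text
clock: 4.82
position: [0.4701, -0.2475, 0.2079]
ee_rot: [0.999, -0.044, 0.001, 0.001]
ft_force: [0.1, 1.0, -0.6]
gripper_width: 0.142
grip_force: 39.3
clk 4.83 pos [ 470.1 -247.5  207.9] yaw -5.0 q6 1.03 F [ 0.1  1.  -0.6] w 0.142 grip 39.3
  dp [ 22.2 -89.7   2.9] twist -40.0
  dp [  39.2 -181.6    2.8] twist -77.0
  dp [  51.3 -273.     2.7] twist -111.6
```

```bash
python3 -m crank '[{"dp":[4,-25,0],"twist":-10},{"dp":[9,-50,0],"twist":-20},{"dp":[14,-75,0],"twist":-30},{"dp":[19,-100,0],"twist":-40},{"dp":[24,-125,0],"twist":-50},{"dp":[29,-150,0],"twist":-60},{"dp":[34,-175,0],"twist":-70},{"dp":[39,-200,0],"twist":-80},{"dp":[43,-225,0],"twist":-90},{"dp":[47,-250,0],"twist":-100},{"dp":[50,-265,0],"twist":-108},{"dp":[51.3,-273,0],"twist":-111.6}]' && python3 -m crank '[{"dp":[0,0,10],"twist":0},{"dp":[0,0,20],"twist":0},{"dp":[0,0,20],"twist":0}]'; python3 - <<'E'
from h import *
to((.545,.02,.18,106.6))
snap('top','c',(190,150,310,240),3.3);snap('scene','d',(310,110,430,200),3.3)
cv2.imwrite('pics/m3.png',np.hstack([cv2.imread('pics/c.png'),cv2.imread('pics/d.png')]))
E
```

```text
clock: 6.32
position: [0.5442, 0.0212, 0.2054]
ee_rot: [0.596, 0.803, -0.0, -0.001]
ft_force: [-0.3, -0.6, -0.6]
gripper_width: 0.147
grip_force: 39.2
clock: 6.7
position: [0.5437, 0.0198, 0.1845]
ee_rot: [0.598, 0.801, -0.001, -0.001]
ft_force: [-0.1, 0.5, -1.4]
gripper_width: 0.145
grip_force: 39.2
clk 6.7 pos [543.7  19.8 184.5] yaw 106.5 q6 -0.39 F [-0.1  0.5 -1.4] w 0.145 grip 39.2
  dp [-0.1  1.3  4.5] twist -0.1
```

View pics/m3.png

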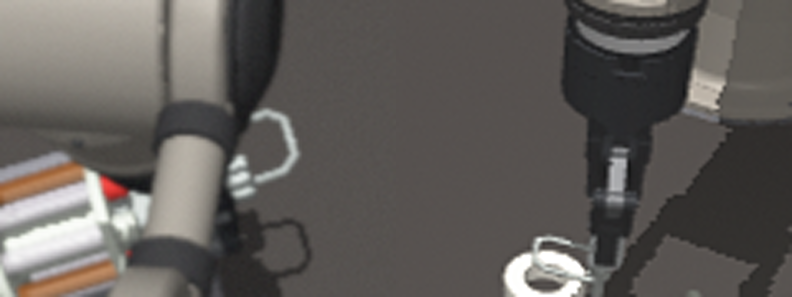

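Left view: the loop points outward at crop (275,150). Right view: the pin tip is below the crop. I'll look at a lower crop of the same picture.

```bash
python3 - <<'E'
import cv2
i=cv2.imread('pics/d_full.png')[170:245,340:440];cv2.imwrite('pics/m4.png',cv2.resize(i,None,fx=8,fy=8,interpolation=cv2.INTER_CUBIC))
E
```

```text
(no output)
```

View pics/m4.png

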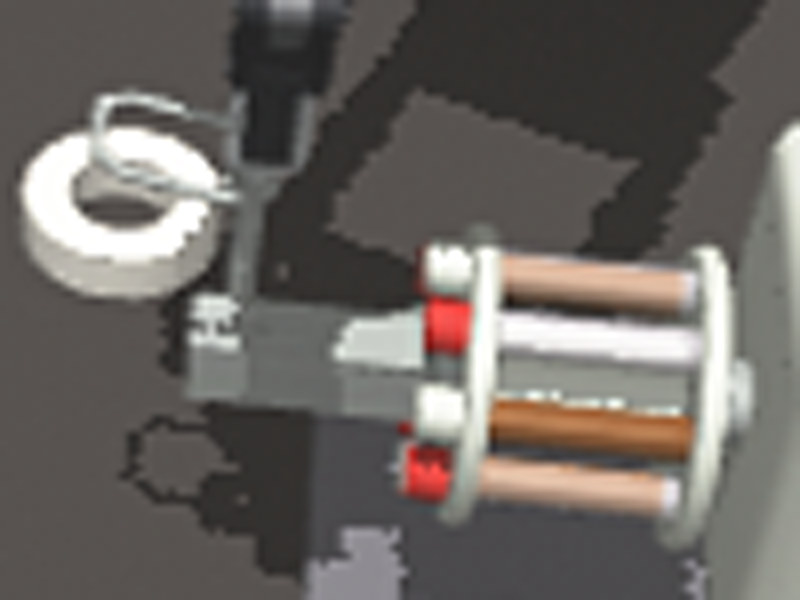

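The shank's lower end is at about crop (242,310), full image (369.8, 208.5), just above the hole. I'll compare that with where the tip should project.

```bash
python3 - <<'E'
from h import *
p=np.array([.5437,.0198,.1075])
o=np.array([np.sin(np.radians(16.6)),-np.cos(np.radians(16.6)),0])
for h in(0,.01,.02,.03,.04):print(h,(proj('scene',p+[0,0,h])-[340,170]+.5)*8)
print('if pin +2mm outward',(proj('scene',p+.002*o)-[340,170]+.5)*8)
print('hole xy est',(proj('scene',[.545,.020,.096])-[340,170]+.5)*8,'hole seen',(np.array([370.4,210.4])-[340,170]+.5)*8)
E
```

```text
0 [247.4402961  290.10040895]
0.01 [250.43783898 264.88173387]
0.02 [253.48364791 239.25699088]
0.03 [256.57889812 213.21629268]
0.04 [259.7248033  186.74942838]
if pin +2mm outward [240.47157375 289.4636559 ]
hole xy est [243.24329021 321.65898261] hole seen [247.2 327.2]
```

The pin sits about 1.5–2 mm outward of the hole and 1–2 mm to the side. I'll correct that, come down to about 3 mm above, and settle.

```bash
python3 -m crank '[{"dp":[1.5,1.5,4],"twist":0},{"dp":[1.5,1.5,7],"twist":0},{"dp":[1.5,1.5,7],"twist":0},{"dp":[1.5,1.5,7],"twist":0}]'; python3 - <<'E'
from h import *
to((.5435,.022,.176,106.6),(.545,.0215,.176,106.6))
i=snap('scene','e',(355,185,395,215),20)
E
```

```text
clock: 7.3
position: [0.5457, 0.022, 0.1791]
ee_rot: [0.598, 0.802, 0.0, 0.0]
ft_force: [0.4, -0.4, -1.1]
gripper_width: 0.149
grip_force: 39.2
clk 7.3 pos [545.7  22.  179.1] yaw 106.6 q6 -0.39 F [ 0.4 -0.4 -1.1] w 0.149 grip 39.2
  dp [ 0.7 -2.1  3.1] twist -0.0
  dp [-0.2 -0.8  3.1] twist -0.0
```

View pics/e.png

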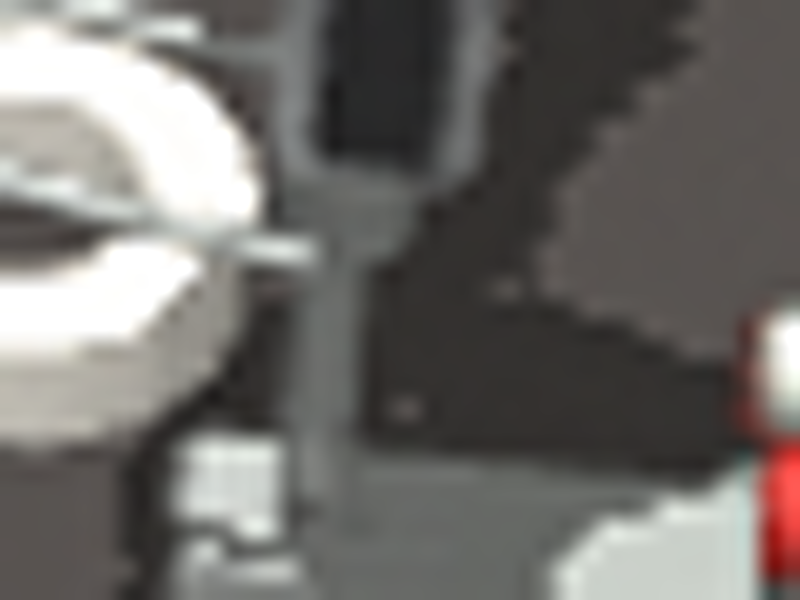

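The tip is just above the spindle top near full-image (370.6,210), close to where the hole was seen. The image is too coarse to refine further, so I'll feel for it. Contact is expected at TCP z ≈ 173.

```bash
python3 -m crank '[{"dp":[0,0,2],"twist":0},{"dp":[0,0,4],"twist":0},{"dp":[0,0,5],"twist":0},{"dp":[0,0,5],"twist":0}]';python3 -m crank '[{"dp":[0,0,1],"twist":0},{"dp":[0,0,1],"twist":0}]';
```

```text
clock: 7.85
position: [0.5456, 0.022, 0.1739]
ee_rot: [0.598, 0.802, -0.0, -0.0]
ft_force: [-0.1, -0.7, -0.9]
gripper_width: 0.149
grip_force: 39.2
clock: 8.1
position: [0.5457, 0.022, 0.1731]
ee_rot: [0.598, 0.802, 0.0, 0.0]
ft_force: [0.1, 0.4, -0.6]
gripper_width: 0.148
grip_force: 39.2
```

```bash
python3 -m crank '[{"dp":[0,0,1],"twist":0},{"dp":[0,0,1],"twist":0}]';python3 -m crank '[{"dp":[0,0,1],"twist":0},{"dp":[0,0,1],"twist":0}]'
```

```text
clock: 8.35
position: [0.5459, 0.022, 0.1726]
ee_rot: [0.598, 0.802, 0.0, 0.0]
ft_force: [-0.1, 0.5, 4.3]
gripper_width: 0.145
grip_force: 39.8
clock: 8.6
position: [0.5461, 0.0219, 0.1723]
ee_rot: [0.598, 0.802, 0.001, 0.001]
ft_force: [-1.0, -0.4, 9.2]
gripper_width: 0.149
grip_force: 40.3
```

Contact at z ≈ 172.7, but not in the hole. I'll ease to about 4 N and feel around.

```bash
python3 -m crank '[{"dp":[0,0,-1],"twist":0},{"dp":[0,-0.7,-1],"twist":0},{"dp":[0,-1.4,-1],"twist":0},{"dp":[0,-2,-1],"twist":0},{"dp":[0,-2,-1],"twist":0}]'
```

```text
clock: 9.22
position: [0.543, 0.0214, 0.1714]
ee_rot: [0.598, 0.802, -0.001, -0.001]
ft_force: [-0.6, 0.7, -1.5]
gripper_width: 0.149
grip_force: 39.3
```

```bash
python3 -m crank '[{"dp":[-0.7,0,0],"twist":0},{"dp":[-1.4,0,0],"twist":0},{"dp":[-2,0,0],"twist":0},{"dp":[-2,0,0],"twist":0}]'
```

```text
clock: 9.72
position: [0.5437, 0.0198, 0.1715]
ee_rot: [0.598, 0.802, -0.0, -0.001]
ft_force: [-1.4, 3.1, -3.6]
gripper_width: 0.144
grip_force: 39.1
```

Dropped to 171.4 with no load, and the wall then pushed back when I moved outward, so the tip is in the hole. I'll go back to the force-free spot and ease down.

```bash
python3 -m crank '[{"dp":[1,0,0],"twist":0},{"dp":[1.7,0,1],"twist":0},{"dp":[1.7,0,2],"twist":0},{"dp":[1.7,0,3],"twist":0}]'; python3 -m crank '[{"dp":[0,0,0],"twist":0}]'
```

```text
clock: 10.22
position: [0.544, 0.021, 0.1692]
ee_rot: [0.598, 0.802, 0.0, 0.0]
ft_force: [-1.0, 0.8, -0.1]
gripper_width: 0.148
grip_force: 39.3
clock: 10.35
position: [0.5439, 0.0211, 0.169]
ee_rot: [0.598, 0.802, 0.0, 0.0]
ft_force: [-0.5, 1.5, -1.4]
gripper_width: 0.149
grip_force: 39.3
```

```bash
python3 -m crank '[{"dp":[0,0,1.5],"twist":0},{"dp":[0,0,3],"twist":0},{"dp":[0,0,4.5],"twist":0},{"dp":[0,0,6],"twist":0},{"dp":[0,0,6],"twist":0}]'
```

```text
clock: 10.98
position: [0.5437, 0.0211, 0.1627]
ee_rot: [0.598, 0.802, -0.0, -0.0]
ft_force: [-0.3, 2.0, -1.7]
gripper_width: 0.147
grip_force: 39.3
```

```bash
python3 -m crank '[{"dp":[0.4,0,2],"twist":0},{"dp":[0.5,0,4],"twist":0},{"dp":[0.5,0,6],"twist":0},{"dp":[0.5,0,8],"twist":0},{"dp":[0.5,0,10],"twist":0},{"dp":[0.5,0,12],"twist":0},{"dp":[0.5,0,12],"twist":0}]'
```

```text
clock: 11.85
position: [0.5436, 0.0216, 0.1508]
ee_rot: [0.598, 0.802, -0.0, -0.0]
ft_force: [-0.3, 1.0, -1.7]
gripper_width: 0.147
grip_force: 39.3
```

```bash
python3 -m crank '[{"dp":[0,0,2],"twist":0},{"dp":[0,0,4],"twist":0},{"dp":[0,0,6],"twist":0},{"dp":[0,0,8],"twist":0},{"dp":[0,0,10],"twist":0},{"dp":[0,0,10],"twist":0}]'
```

```text
clock: 12.6
position: [0.5436, 0.0216, 0.1407]
ee_rot: [0.598, 0.802, -0.0, -0.0]
ft_force: [0.7, 1.2, -2.6]
gripper_width: 0.145
grip_force: 39.3
```

```bash
python3 -m crank '[{"dp":[0,0,1.5],"twist":0},{"dp":[0,0,3],"twist":0},{"dp":[0,0,4.5],"twist":0},{"dp":[0,0,6],"twist":0},{"dp":[0,0,6],"twist":0}]'
```

```text
clock: 13.22
position: [0.5436, 0.0216, 0.1348]
ee_rot: [0.598, 0.802, 0.0, -0.0]
ft_force: [0.0, 2.0, -1.2]
gripper_width: 0.15
grip_force: 39.3
```

```bash
python3 -m crank '[{"dp":[0,0,0.7],"twist":0},{"dp":[0,0,1.4],"twist":0},{"dp":[0,0,1.4],"twist":0}]'
```

```text
clock: 13.6
position: [0.5437, 0.0216, 0.1336]
ee_rot: [0.598, 0.802, 0.0, -0.0]
ft_force: [-1.1, 2.4, -0.7]
gripper_width: 0.149
grip_force: 39.3
```

```bash
python3 -m crank '[{"dp":[0.3,0,0.6],"twist":0},{"dp":[0.3,0,1.2],"twist":0},{"dp":[0.3,0,1.2],"twist":0}]'
```

```text
clock: 13.98
position: [0.5437, 0.0218, 0.133]
ee_rot: [0.598, 0.802, 0.0, 0.0]
ft_force: [-2.2, 1.6, 5.6]
gripper_width: 0.148
grip_force: 39.9
```

Home: contact at z = 133.0, the expected height, with 5.6 N. I'll ease off, release, rise and look.

```bash
python3 -m crank '[{"dp":[0,0,-0.9],"twist":0},{"dp":[0,0,-0.9],"twist":0}]' && python3 -m crank '[{"dp":[0,0,0],"twist":0},{"dp":[0,0,0],"twist":0},{"dp":[0,0,0],"twist":0},{"dp":[0,0,0],"twist":0}]' 0.55 && python3 -m crank '[{"dp":[0,0,-10],"twist":0},{"dp":[0,0,-25],"twist":0},{"dp":[0,0,-45],"twist":0},{"dp":[0,0,-60],"twist":0},{"dp":[-30,0,-60],"twist":0},{"dp":[-60,0,-60],"twist":0},{"dp":[-90,0,-60],"twist":0},{"dp":[-90,0,-60],"twist":0}]' 1; python3 - <<'E'
from h import *
to()
snap('top','f',(200,165,300,240),4);snap('scene','g',(330,165,430,240),4)
cv2.imwrite('pics/m5.png',np.hstack([cv2.imread('pics/f.png'),cv2.imread('pics/g.png')]))
E
```

```text
clock: 14.22
position: [0.5436, 0.0218, 0.1332]
ee_rot: [0.598, 0.802, -0.0, 0.0]
ft_force: [-0.6, 0.9, -0.5]
gripper_width: 0.145
grip_force: 39.2
clock: 14.72
position: [0.5436, 0.0218, 0.1333]
ee_rot: [0.598, 0.802, 0.0, 0.0]
ft_force: [-0.5, 0.2, 0.9]
gripper_width: 0.451
grip_force: 0.0
clock: 15.72
position: [0.5697, -0.0662, 0.1937]
ee_rot: [0.599, 0.801, 0.0, 0.0]
ft_force: [0.1, 1.0, -0.3]
gripper_width: 0.132
grip_force: 39.0
clk 15.72 pos [569.7 -66.2 193.7] yaw 106.5 q6 -0.54 F [ 0.1  1.  -0.3] w 0.132 grip 39.0
```

View pics/m5.png

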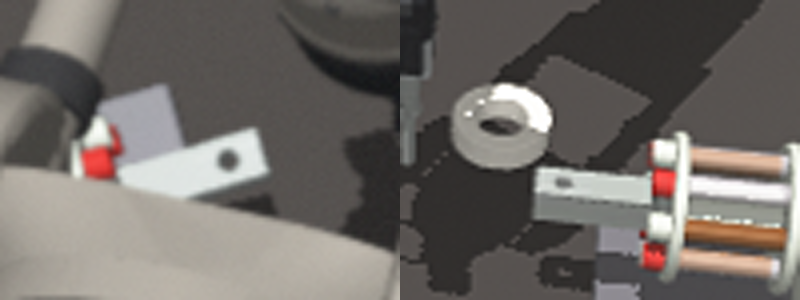

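My mistake: I shut the gripper as it started to rise, so it grabbed the knob again. The pin is out of the hole and back in the fingers (grip 39 N). The spindle and hole (crop 565,183) are undisturbed. I'll check how the pin sits now.

```bash
python3 - <<'E'
from h import *
p=proj('scene',[.5697,-.0662,.14]);q=proj('top',[.5697,-.0662,.14]);print(p,q)
a=lambda f,c:cv2.resize(cv2.imread(f)[int(c[1])-30:int(c[1])+45,int(c[0])-30:int(c[0])+20],(400,600),interpolation=cv2.INTER_CUBIC)
b=cv2.resize(cv2.imread('pics/f_full.png')[int(q[1])-37:int(q[1])+38,int(q[0])-10:int(q[0])+40],(400,600),interpolation=cv2.INTER_CUBIC)
print('origins',int(p[0])-30,int(p[1])-30,int(q[0])-10,int(q[1])-37)
cv2.imwrite('pics/m6.png',np.hstack([a('pics/g_full.png',p),b]))
E
```

```text
[331.94722996 191.93002376] [301.56001213 185.53869604]
origins 301 161 291 148
```

View pics/m6.png

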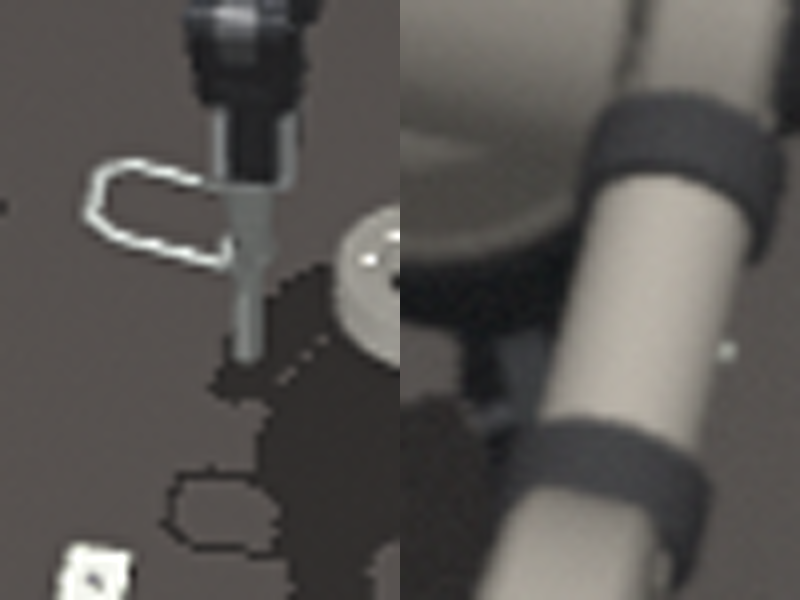

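The pin hangs upright in the fingers with the loop still outward (crop (130,190)) and the tip at crop (248,362). I'll work out the slip.

```bash
python3 - <<'E'
from h import *
o=np.array([np.sin(np.radians(16.6)),-np.cos(np.radians(16.6)),0])
p=np.array([.5697,-.0662,0])
for z in(.175,.12,.1167,.11,.105,.10,.095):print(z,(proj('scene',p+[0,0,z])-[301,161]+.5)*8)
to((.5436,.0218,.194,106.6))
E
```

```text
0.175 [253.53026378 156.84636395]
0.12 [250.51070424 303.14228963]
0.1167 [250.33786348 311.51632514]
0.11 [249.98969825 328.38473066]
0.105 [249.73224976 340.85796178]
0.1 [249.47680591 353.23406972]
0.095 [249.22334336 365.51418448]
clk 15.82 pos [569.1 -64.3 193.6] yaw 106.6 q6 -0.54 F [ 0.2  0.9 -1.5] w 0.135 grip 39.0
  dp [89.8  0.1 -0.4] twist -0.0
```

Slip is about 12 mm, so the grip is now nearer the fingertips. The hole hasn't moved (256.6,204.6 against 256.8,204.6). I'll go back over it a little higher and feel in again.

```bash
python3 -m crank '[{"dp":[0,0,-6],"twist":0},{"dp":[0,0,-12],"twist":0},{"dp":[30,0,-12],"twist":0},{"dp":[60,0,-12],"twist":0},{"dp":[85,0,-12],"twist":0},{"dp":[90,0,-12],"twist":0},{"dp":[90,0,-12],"twist":0},{"dp":[90,0,-10],"twist":0},{"dp":[90,0,-10],"twist":0}]'; python3 -c "
from h import *
to((.5436,.0218,.190,106.6))"
```

```text
clock: 16.95
position: [0.5437, 0.0212, 0.203]
ee_rot: [0.598, 0.801, -0.0, -0.0]
ft_force: [0.0, 0.8, -0.3]
gripper_width: 0.132
grip_force: 39.0
clk 16.95 pos [543.7  21.2 203. ] yaw 106.5 q6 -0.39 F [ 0.   0.8 -0.3] w 0.132 grip 39.0
  dp [ 0.6  0.1 13. ] twist -0.1
```

```bash
python3 -m crank '[{"dp":[0.3,0,4],"twist":0},{"dp":[0.3,0,8],"twist":0},{"dp":[0.3,0,12],"twist":0},{"dp":[0.3,0,14],"twist":0},{"dp":[0.3,0,14],"twist":0}]'; python3 -m crank '[{"dp":[0,0,1],"twist":0},{"dp":[0,0,2],"twist":0},{"dp":[0,0,2],"twist":0}]'
```

```text
clock: 17.58
position: [0.5434, 0.0222, 0.1891]
ee_rot: [0.598, 0.802, -0.0, -0.0]
ft_force: [0.4, 0.4, -2.2]
gripper_width: 0.135
grip_force: 39.0
clock: 17.95
position: [0.5435, 0.0222, 0.1873]
ee_rot: [0.598, 0.802, 0.0, -0.0]
ft_force: [-0.7, 0.1, -1.2]
gripper_width: 0.131
grip_force: 39.0
```

```bash
python3 -m crank '[{"dp":[0,0,1],"twist":0},{"dp":[0,0,2],"twist":0},{"dp":[0,0,2],"twist":0}]'
```

```text
clock: 18.32
position: [0.5434, 0.0222, 0.1852]
ee_rot: [0.598, 0.802, -0.0, -0.0]
ft_force: [-0.2, 0.2, -0.6]
gripper_width: 0.131
grip_force: 39.0
```

```bash
python3 -m crank '[{"dp":[0,0,1],"twist":0},{"dp":[0,0,2],"twist":0},{"dp":[0,0,2],"twist":0}]'
```

```text
clock: 18.7
position: [0.5434, 0.0222, 0.1832]
ee_rot: [0.598, 0.802, -0.0, -0.0]
ft_force: [-0.1, 0.5, -0.8]
gripper_width: 0.135
grip_force: 39.0
```

```bash
python3 -m crank '[{"dp":[0,0,1],"twist":0},{"dp":[0,0,2],"twist":0},{"dp":[0,0,2],"twist":0}]'
```

```text
clock: 19.08
position: [0.5434, 0.0222, 0.1812]
ee_rot: [0.598, 0.802, -0.0, -0.0]
ft_force: [0.2, -0.3, -1.7]
gripper_width: 0.135
grip_force: 39.0
```

```bash
python3 -m crank '[{"dp":[0,0,1],"twist":0},{"dp":[0,0,2],"twist":0},{"dp":[0,0,2],"twist":0}]'
```

```text
clock: 19.45
position: [0.5434, 0.0222, 0.1792]
ee_rot: [0.598, 0.802, -0.0, -0.0]
ft_force: [0.5, -0.5, -1.3]
gripper_width: 0.133
grip_force: 39.0
```

```bash
python3 -m crank '[{"dp":[0,0,1],"twist":0},{"dp":[0,0,2],"twist":0},{"dp":[0,0,2],"twist":0}]'
```

```text
clock: 19.82
position: [0.5434, 0.0222, 0.1772]
ee_rot: [0.598, 0.802, -0.0, -0.0]
ft_force: [-0.6, 0.6, -1.1]
gripper_width: 0.135
grip_force: 39.0
```

```bash
python3 -m crank '[{"dp":[0,0,1],"twist":0},{"dp":[0,0,2],"twist":0},{"dp":[0,0,2],"twist":0}]'
```

```text
clock: 20.2
position: [0.5435, 0.0222, 0.1752]
ee_rot: [0.598, 0.802, 0.0, -0.0]
ft_force: [-1.1, 0.1, -0.7]
gripper_width: 0.135
grip_force: 39.0
```

```bash
python3 -m crank '[{"dp":[0,0,1],"twist":0},{"dp":[0,0,2],"twist":0},{"dp":[0,0,2],"twist":0}]'
```

```text
clock: 20.58
position: [0.5434, 0.0222, 0.1732]
ee_rot: [0.598, 0.802, 0.0, -0.0]
ft_force: [0.3, -0.2, -0.1]
gripper_width: 0.132
grip_force: 39.0
```

```bash
python3 -m crank '[{"dp":[0,0,1],"twist":0},{"dp":[0,0,2],"twist":0},{"dp":[0,0,2],"twist":0}]'
```

```text
clock: 20.95
position: [0.5435, 0.0222, 0.1712]
ee_rot: [0.598, 0.802, 0.0, -0.0]
ft_force: [0.1, 0.2, -1.1]
gripper_width: 0.134
grip_force: 39.0
```

Below the earlier contact height with no force, so it's in the hole. Continuing down to home, expected at TCP z ≈ 145.

```bash
python3 -m crank '[{"dp":[0,0,2],"twist":0},{"dp":[0,0,4],"twist":0},{"dp":[0,0,6],"twist":0},{"dp":[0,0,8],"twist":0},{"dp":[0,0,8],"twist":0}]'
```

```text
clock: 21.58
position: [0.5434, 0.0222, 0.1631]
ee_rot: [0.598, 0.802, -0.0, -0.0]
ft_force: [0.1, -0.4, -1.0]
gripper_width: 0.137
grip_force: 39.0
```

```bash
python3 -m crank '[{"dp":[0,0,2],"twist":0},{"dp":[0,0,4],"twist":0},{"dp":[0,0,6],"twist":0},{"dp":[0,0,8],"twist":0},{"dp":[0,0,9],"twist":0},{"dp":[0,0,9],"twist":0}]'
```

```text
clock: 22.32
position: [0.5435, 0.0222, 0.1542]
ee_rot: [0.598, 0.802, 0.0, -0.0]
ft_force: [-0.0, -0.6, -1.4]
gripper_width: 0.132
grip_force: 39.0
```

```bash
python3 -m crank '[{"dp":[0,0,1],"twist":0},{"dp":[0,0,2],"twist":0},{"dp":[0,0,2],"twist":0}]'
```

```text
clock: 22.7
position: [0.5434, 0.0222, 0.1522]
ee_rot: [0.598, 0.802, 0.0, -0.0]
ft_force: [-0.7, -0.7, -1.1]
gripper_width: 0.137
grip_force: 39.0
```

```bash
python3 -m crank '[{"dp":[0,0,1],"twist":0},{"dp":[0,0,2],"twist":0},{"dp":[0,0,2],"twist":0}]'
```

```text
clock: 23.08
position: [0.5434, 0.0222, 0.1502]
ee_rot: [0.598, 0.802, -0.0, -0.0]
ft_force: [0.5, 1.1, -0.5]
gripper_width: 0.134
grip_force: 39.0
```

```bash
python3 -m crank '[{"dp":[0,0,1],"twist":0},{"dp":[0,0,2],"twist":0},{"dp":[0,0,2],"twist":0}]'
```

```text
clock: 23.45
position: [0.5438, 0.0222, 0.1491]
ee_rot: [0.598, 0.802, 0.0, 0.001]
ft_force: [-0.8, -0.1, 4.4]
gripper_width: 0.133
grip_force: 39.7
```

```bash
python3 -m crank '[{"dp":[0,0,1],"twist":0},{"dp":[0,0,1],"twist":0}]'
```

```text
clock: 23.7
position: [0.544, 0.0222, 0.149]
ee_rot: [0.598, 0.802, 0.001, 0.001]
ft_force: [-2.8, 0.5, 11.5]
gripper_width: 0.132
grip_force: 40.2
```

```bash
python3 -m crank '[{"dp":[0,0,1],"twist":0},{"dp":[0,0,1],"twist":0}]'
```

```text
clock: 23.95
position: [0.5443, 0.0222, 0.1489]
ee_rot: [0.598, 0.802, 0.001, 0.002]
ft_force: [-4.1, -0.6, 17.7]
gripper_width: 0.132
grip_force: 40.8
```

Firm stop at 149.3. I pressed a bit more than needed, so I'll ease off at once, release, and keep the fingers open while rising this time.

```bash
python3 -m crank '[{"dp":[0,0,-1.5],"twist":0},{"dp":[0,0,-2.8],"twist":0},{"dp":[0,0,-2.8],"twist":0}]' && python3 -m crank '[{"dp":[0,0,0],"twist":0},{"dp":[0,0,0],"twist":0},{"dp":[0,0,0],"twist":0},{"dp":[0,0,0],"twist":0}]' 0.55 && python3 -m crank '[{"dp":[0,0,-8],"twist":0},{"dp":[0,0,-20],"twist":0},{"dp":[0,0,-40],"twist":0},{"dp":[0,0,-50],"twist":0},{"dp":[-30,0,-50],"twist":0},{"dp":[-65,0,-50],"twist":0},{"dp":[-100,0,-50],"twist":0},{"dp":[-100,0,-50],"twist":0}]'; python3 - <<'E'
from h import *
to()
snap('top','f2',(200,165,300,240),4);snap('scene','g2',(330,165,430,240),4)
cv2.imwrite('pics/m7.png',np.hstack([cv2.imread('pics/f2.png'),cv2.imread('pics/g2.png')]))
E
```

```text
clock: 24.32
position: [0.5436, 0.0222, 0.1492]
ee_rot: [0.598, 0.802, 0.0, 0.0]
ft_force: [-1.7, 0.9, 3.5]
gripper_width: 0.131
grip_force: 39.3
clock: 24.82
position: [0.5435, 0.0222, 0.149]
ee_rot: [0.598, 0.802, 0.0, -0.0]
ft_force: [-0.6, -0.4, -0.1]
gripper_width: 0.452
grip_force: 0.0
clock: 25.82
position: [0.5725, -0.0758, 0.1991]
ee_rot: [0.599, 0.801, -0.0, 0.0]
ft_force: [0.3, 0.6, -0.7]
gripper_width: 0.451
grip_force: 0.0
clk 25.82 pos [572.5 -75.8 199.1] yaw 106.4 q6 -0.55 F [ 0.3  0.6 -0.7] w 0.451 grip 0.0
```

View pics/m7.png

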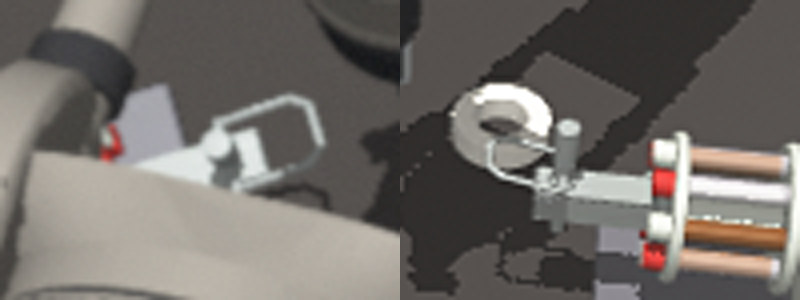

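The pin is home: collar on the spindle, tip showing underneath at crop (560,225), loop open outward and parallel to the spindle. Now I'll shut the fingers, move them above the bar about 6 mm outward of it, and follow its arc. The bar is 43 mm out from the pin axis and 113 mm up.

```bash
python3 -m crank '[{"dp":[0,0,0],"twist":0},{"dp":[0,0,0],"twist":0},{"dp":[18,0,10],"twist":0},{"dp":[36,0,25],"twist":0},{"dp":[52,0.2,40],"twist":0},{"dp":[52,0.2,52],"twist":0},{"dp":[52,0.2,55],"twist":0},{"dp":[52,0.2,55],"twist":0},{"dp":[52,0.2,55],"twist":0}]' 1 20; python3 - <<'E'
from h import *
o=np.array([.286,-.958]);y=np.array([.958,.286]);P=np.array([.5435,.0222])
s=read_state();d=s['position'][:2]-P;print('u,lat,z',1e3*d@o,1e3*d@y,s['position'][2]*1e3);to()
k=plane('top',253.9,197.9,.140)[:2];b=plane('top',276.9,195.9,.113)[:2]
print('knob/bar from P u,lat',1e3*(k-P)@o,1e3*(k-P)@y,1e3*(b-P)@o,1e3*(b-P)@y)
E
```

```text
clock: 27.05
position: [0.5578, -0.0242, 0.1446]
ee_rot: [0.598, 0.802, 0.0, 0.0]
ft_force: [0.4, -0.2, 0.9]
gripper_width: -0.0
grip_force: 0.0
u,lat,z 48.54819832064141 0.44759165679235646 144.56516713190956
clk 27.05 pos [557.8 -24.2 144.6] yaw 106.6 q6 -0.47 F [ 0.4 -0.2  0.9] w -0.0 grip 0.0
knob/bar from P u,lat 5.253582100052105 4.981158259851372 43.954776600271 0.9454316345051351
```

Bar at about 44 mm out, finger at 48.5 mm. Pressing along the arc.

```bash
python3 -m crank '[{"dp":[-1,0,6],"twist":0},{"dp":[-1.5,0,11],"twist":0},{"dp":[-1.5,0,15],"twist":0},{"dp":[-1.5,0,19],"twist":0},{"dp":[-1.2,0,23],"twist":0},{"dp":[-0.8,0,27],"twist":0}]'
```

```text
clock: 27.8
position: [0.5577, -0.0246, 0.117]
ee_rot: [0.598, 0.802, 0.0, 0.0]
ft_force: [-0.2, -1.8, 1.7]
gripper_width: 0.002
grip_force: 1.0
```

```bash
python3 -m crank '[{"dp":[0.8,0,4],"twist":0},{"dp":[2,0,7.6],"twist":0},{"dp":[3.5,0,11],"twist":0},{"dp":[5.3,0,14.6],"twist":0}]'
```

```text
clock: 28.3
position: [0.556, -0.0192, 0.1022]
ee_rot: [0.598, 0.802, 0.0, -0.0]
ft_force: [0.7, -0.3, 0.5]
gripper_width: 0.0
grip_force: 0.6
```

```bash
python3 -m crank '[{"dp":[1.5,0,2.5],"twist":0},{"dp":[3,0,4.5],"twist":0},{"dp":[4.5,0,6.3],"twist":0},{"dp":[6,0,8],"twist":0},{"dp":[7.5,0,9],"twist":0},{"dp":[7.5,0,9],"twist":0}]'; python3 - <<'E'
from h import *
im=snap('scene','k');cv2.imwrite('pics/k0.png',im)
a=cv2.cvtColor(cv2.imread('pics/g2_full.png'),cv2.COLOR_BGR2GRAY)[195:230:2,350:382];b=cv2.cvtColor(im,cv2.COLOR_BGR2GRAY)[195:230:2,350:382]
for r in b//10:print(' '.join('%2d'%v for v in r))
E
```

```text
clock: 29.05
position: [0.5538, -0.0121, 0.0934]
ee_rot: [0.598, 0.802, 0.0, -0.0]
ft_force: [-0.8, -0.2, 0.0]
gripper_width: 0.0
grip_force: 0.2
 3  3  3  3  6 13 15 15 14  8  3  3  3  3  6 13 17 16  4  8 10 10 10  9  8  8  8  8  8  8  8  8
 2  3  3  3  8 16 15 15 14  5  3  3  3  3  8 15 14  9  8 10 10 10 10 10  8  8  8  8  8  8  8  8
 3  4  5  4  9 15 15 15 14  2  3  3  3  4  9 15 13  8  8  9 10 10 10  9  8  8  8  8  8  8  8  8
14  6  7  9 14 16 15 15 13 15 16 15  9 11 15 14 12  6  9  9 10 10 10  9  8  8  8  8  8  8  8  8
 7  8  8 11 16 17 17 15 11  6  6  7 11 15 14 12  3  5  9 10 10 10 10  9  8  8  8  8  8  8  8  8
 9  4  4  6  9  9 10 10  8  5  5  6  7  8  4  5  8 10  9 10 10 10 10  8  4  5  8  8  8  8  8  8
 3  3  3  3  5  5  5  5  3  3  3  4  7 10 10 10 10 10  9  9 10  9  9  7  6  6  5  5  6  4  5  8
 4  4  5  4  3  3  3  3  3  3  4  5  6  5  9 10 10  9  9  9 10  9  9 11 10 10 10 14 19  9 10 10
 5  9 10  3  3  3  3  3  5 10 10  4  4  6  9 10 10 10  9 14 20 16 16 14 19 10 10 10 10  9 10 10
 7 11 10  3  3  3  3  3  6 11  8  4  4  6 10 10 11 15 18 13  9 14 21 20 20 20 20 20 21 21 19 10
 6 11 10  3  3  3  3  4  7 11  8  4  4  7 13 17 13 10 12 12 10 10 12 12 11 10 12 11 10 12 11 10
 8  7  6  6  7  8  9  8  7  7  7 10 10 10 10 12 12 12 12 12 10 12 12 12 12 12 12 12 12 12 12 12
 4  4  4  4  5  7  9 10 11  9  6  4  5  8 11 12 11 12 10 10 10 11 12 12 12 12 12 12 12 12 12 12
 4  4  4  4  4  4  4  4  4  4  4  4  4  4  4  4  4  4  7 10 10  9  4  4  4  4  6  6  6  9 11 11
 4  4  4  4  4  4  4  4  4  4  4  4  4  4  4  4  4  4  5  6  6  4  4  4  4  4  4  4  5  6  7  9
 4  4  4  4  4  4  4  4  4  4  4  4  4  4  4  4  4  4  4  4  4  4  4  4  4  4  4  4  4  9 13  6
 4  4  4  4  4  4  4  4  4  4  4  4  4  4  4  4  4  4  4  4  4  4  4  4  4  4  4  4  5  6  7  7
 4  4  4  4  4  4  4  4  4  4  4  4  4  4  4  4  4  4  4  4  4  4  4  4  4  4  4  4  5  7  7  7
```

```bash
python3 - <<'E'
from h import *
o=np.array([.286,-.958,0]);y=np.array([.958,.286,0]);P=np.array([.5435,.0222,.104])
for t in(0,.6,.8,.9,1,1.1,1.3,1.7):
    a=np.radians(12)-t;m=P+.044*(np.cos(a)*o+np.array([0,0,np.sin(a)]));print(t,np.round([proj('scene',m+k*y) for k in(-.01,0,.01)],1).tolist(),np.round(m*1e3,0))
print(proj('scene',[.5538,-.0121,.0744]))
s=read_state();print(s['ft_force'])
E
```

```text
0 [[353.2, 199.6], [352.9, 202.5], [352.6, 205.5]] [556. -19. 113.]
0.6 [[353.6, 207.7], [353.3, 210.6], [353.0, 213.6]] [555. -17.  87.]
0.8 [[355.2, 210.2], [354.9, 213.1], [354.6, 216.1]] [554. -13.  79.]
0.9 [[356.2, 211.3], [355.9, 214.3], [355.6, 217.3]] [553. -10.  76.]
1 [[357.4, 212.4], [357.1, 215.4], [356.8, 218.3]] [552.  -7.  73.]
1.1 [[358.7, 213.4], [358.4, 216.3], [358.1, 219.3]] [551.  -4.  70.]
1.3 [[361.6, 215.1], [361.3, 218.1], [361.1, 221.1]] [549.   3.  65.]
1.7 [[368.4, 217.2], [368.2, 220.1], [368.0, 223.1]] [545.  19.  60.]
[355.07764344 214.68114857]
[-0.24167693 -0.05596787 -0.17490464]
```

The finger feels no load, which suggests the loop has snapped. I'll back away outward and check by pixels.

```bash
python3 -m crank '[{"dp":[-15,0,0],"twist":0},{"dp":[-40,0,0],"twist":0},{"dp":[-70,0,-20],"twist":0},{"dp":[-100,0,-60],"twist":0},{"dp":[-120,0,-110],"twist":0},{"dp":[-120,0,-110],"twist":0}]'; python3 - <<'E'
from h import *
im=snap('scene','k2')
b=cv2.cvtColor(im,cv2.COLOR_BGR2GRAY)[197:233,347:385]
for i,r in enumerate(b//10):print(197+i,' '.join('%2d'%v for v in r))
t=cv2.cvtColor(snap('top','k3'),cv2.COLOR_BGR2GRAY)[185:216,245:285]
print()
for i,r in enumerate(t//10):print(185+i,' '.join('%2d'%v for v in r))
E
```

```text
clock: 29.85
position: [0.5906, -0.1306, 0.208]
ee_rot: [0.599, 0.801, 0.001, 0.005]
ft_force: [0.8, 0.2, -1.2]
gripper_width: 0.002
grip_force: 0.0
197 25 25 25 23 13  9  8  7  8  8  8  8  8 12 15 15 14 15 16 15  9  5 13 21 21 21 21 19 10  8  8  8  8  8  8  8  8  8
198 20 25 25 25 25 24 17 10 12  9 10 11 12 15 14 14 15 22 25 22  9  5  9 14 19 20 19 14  7  8  8  8  8  8  8  8  8  8
199 14 14 21 25 25 25 14 15 15 15 15 15 15 15 14 15 22 25 22 12  7  6 11 12 11 11 11 10  8  8  8  8  8  8  8  8  8  8
200 14 15 14 21 25 14 14 15 15 15 15 15 15 15 16 19 25 19 13 12  7  9 11 12 12 12 11 10  8  8  8  8  8  8  8  8  8  8
201 14 14 14 15 15 15 15 15 15 15 15 15 15 20 25 17 15 15 14 12  6  9 11 12 12 12 11 10  8  8  8  8  8  8  8  8  8  8
202 14 14 15 14 15 15 15 16 16 16 16 16 15 15 17 16 16 15 13  8  8  9 12 12 12 12 11  9  8  8  8  8  8  8  8  8  8  8
203 15 15 15 15 15 15 15 15 15 15 15 15 15 15 17 16 15 15 13  8  8  9 11 12 12 11 11  9  8  8  8  8  8  8  8  8  8  8
204 15 15 15 15 15 15 15 15 15 15 15 15 15 15 16 16 14 10  5  8  8  9 11 12 12 11 10  8  8  8  8  8  8  8  8  8  8  8
205  7 
[... 6441 characters left out ...]
14 14 14 14 15 15 15 15 15 15 15 16 16 16 16 16 16 16 16 17 16 16 17 17 17 17 17
211 15 14 12  9  7  6  7  8 10 12 13 13 13 14 14 14 15 15 15 15 15 15 15 16 16 16 16 16 16 16 16 17 17 16 17 17 17 17 17 17
212 15 13 11  9  7  7  8 10 11 12 13 13 13 14 14 14 15 15 15 15 15 15 15 16 16 16 16 16 16 16 17 17 17 17 17 17 17 17 17 17
213 14 13 11  9  7  7  9 11 12 13 13 13 14 14 14 14 14 15 15 15 15 15 15 15 15 16 16 16 16 16 16 16 16 16 17 17 17 17 17 17
214 14 12 11  9  7  7  9 12 12 12 13 12 12 12 12 12 11 11 11 11 11 11 11 11 11 11 12 12 13 13 14 15 15 16 16 17 17 17 17 17
215 13 12 10  8  7  7 10 12 12 11 10 10 10 10 10 10  9  9  9 10 10 10 10 10 10  9  9 10  9  9 10 10 11 11 12 13 13 14 15 16
```

The wire is gone from the open side. A leg now runs down the spindle face at column ~370, with the bar underneath at (367,223), against (368,223) predicted for shut. The pin is still seated and the robot is clear.

```bash
python3 -c "
from bench import *
print(finish_job())"
```

```text
the job is handed in; nothing more can be done
None
```

The job is handed in: the hitch pin is home in the spindle and the loop is snapped shut underneath (checked by camera pixels), with the arm clear at about 30 s, but I pulled the pin out once by mistake and reinserted it, and the wrist read 17.7 N, more than the light touch asked for, for about an eighth of a second when the collar seated.

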